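Hold the leaning upright true with the flanged square

ROBOT

A 6-joint arm with a two-finger parallel gripper is mounted at the origin on the work surface. World frame = base frame: x ahead of the robot, y to its left, z up, the work surface at z = 0. Lengths are in m, angles in rad, forces in N, time in s.
With the tool pointing down it reaches from about 0.25 to 0.8 m from the base axis. Payload 8.5 kg.
Tool frame: the origin (TCP) lies midway between the tips of the shut fingers; the grasp point (between the pads) lies 19 mm behind it; z points along the fingers, y is the line along which they close (so a half turn about z gives the same grasp; the last joint's range is limited). The gripper opens to 85 mm and grips with 20 to 120 N. Pads are 22 mm wide; open, the fingers measure 114 mm over their backs; the gripper's body (76 mm by 85 mm) begins 54 mm behind the grasp point. The pads swing forward as they close: fully open they stand 13 mm farther back than shut.
Start: joints at [-1.137, 0.238, -0.013, 1.319, 0, 1.571], TCP at [0.221, -0.476, 0.231] pointing down, gripper open.
Joint ranges: [-2.66, 2.66], [-1.03, 1.9], [-1.14, 1.46], [-1.82, 2.27], [-1.45, 1.34], [-3.14, 3.14]. Speed limits (rad/s): [2.22, 2.22, 2.79, 3.14, 3.14, 3.14].

INTERFACE

Orientations are given as a rotation vector (axis times angle).
In Python, from workcell import robot, cams gives the robot as it stands.
- The arm moves only by the tool move_arm, never from a script. Its argument "motion" is text: rows parted by semicolons, each of 5 numbers parted by spaces: the opening, from 0 (shut) to 1 (fully open), then the shift along the tool's x, y, z in units of 30 cm (1.0 is 30 cm), then the turn about the tool's z in units of 90 degrees (1.0 is 90 degrees). A call has 1 to 12 rows; each row is the pose to reach, as a shift and turn from the pose commanded when the call began, along the tool's axes at that moment; what a row does not reach only later rows make up. A row lasts 1/12 s, in which the tool goes at most 41.7 mm and 7.16 degrees, less where a joint would pass 70% of its speed; a pose out of reach is approached as far as the arm can. A call with a number of a shift or a turn outside -1 to 1 is refused whole. A call with a gripper value outside its range is refused whole. The fingers move at their own pace and stop on an object; the grip force is fixed at half the most. Time passes only in rows, so rows that repeat a pose let the fingers close. It gives the time, the measured TCP pose, the force, the opening and the grip force at its end, in the units of the state.
- robot.observe(): the state, without advancing time (a new reading comes with each control period).
- cams.camera(name): name is "scene" or "top"; returns a dict with "image" (480x640x3 uint8, red, green, blue), "intrinsics" (3x3 intrinsics, pixels), "rvec" (rotation vector, rad) and "tvec" (3), from world to camera coordinates, as OpenCV has them. Camera axes: x right, y down, z forward; pixel columns grow to the right and rows downward; lengths in m; the calibration is good to about 2 mm. A picture is of the moment at which its call begins. There is no depth.
- robot.hand_in(): hands the job in; it is judged then, once.
The state is a dict: "time_s": time; "qpos": joint angles; "qvel": joint speeds; "effort": joint torques, N m; "tool_pos": TCP position; "eef_rot": TCP orientation; "force": force on the tool from outside, world axes, zero at the start; "moment": the same for the moment, N m; "grip_width": opening from 0.0 (shut) to 1.0 (fully open); "gripper_force": force on a finger pad.
Only numpy, scipy, OpenCV 4.12 (cv2) and the standard library are available. Lean on these libraries where they do the work, as an engineer would, in place of code of your own. Each camera call takes 0.05 s, during which the arm holds its last target. There are 200 camera calls.

TASK

Pick up the metal square that stands on the bench, and bring it in low over the steel plate of the jig, centred on the leaning wooden upright, until its back has pushed the upright fully up to its stop; then press it into the corner so that its foot lies flat on the plate and its back flush against the upright. The upright springs back if let go, so finish still gripping the square and holding it there with a light, steady push both down on the plate and against the upright. Touch the jig only with the square, not with the gripper, and leave the other things on the bench where they are.

Things in the scene. Friction and masses are not known exactly. Their poses are not given: they have to be found in the camera images.
- square: Dark flanged square, 0.32 kg, standing on its foot. Foot 100 mm long (x -100 to 0), 44 wide (y), 14 thick. Blade upright on the heel end: x -32 to 0, 10 mm thick (y), top at z 150. Grip it near the top across the 10 mm, so the gripper clears the upright. Origin: foot underside, mid width, heel end, below the flat back (x = 0, foot and blade flush). x points out of the back: push that way.
- jig: Squaring jig, screwed down. Origin: bench height, below the middle of the upright's pivot edge. x: direction the square is pushed (its toe lies at negative x); y along the pivot edge; z up. Plate top at z 12 mm. Steel stop block 90 mm wide behind the upright (x 25 to 55, top z 42). Square home: its origin at (0, 0, 12 mm) here, its x along this x.
- plate: The jig's steel base plate, fixed, 200 x 130 x 12 mm: x from -130 to +70 mm, y from -65 to 65. Its origin and axes are the jig's. A foot slid along it under load drags and can tip the square in the gripper; brought in a millimetre or two above it and pressed down last, the square stays plumb.
- post: Wooden upright, 50 mm wide (y), 25 thick (x 0 to 25), 95 long (z). Origin: middle of its pivot edge, the lower edge of the face towards the square, at jig (0, 0, 12 mm). z runs up along it; its face x = 0 is the one to push. At the steepest start its top edge overhangs the plate by 24 mm towards negative jig x.
- upright (a joint): Lean of the wooden upright about its pivot edge, rad: 0 = square to the plate, at its firm stop; positive = top leans towards the square (negative jig x). Starts 0.13 to 0.25. Spring and friction: about 0.5 N m raises it fully (some 5 N at its top); let go, it springs back to about 0.1. At 0 the push rises quickly.
- screwdriver: Screwdriver lying on the bench, right of the square. Bystander, loose: leave it alone. Origin on its underside or axis.
- knob: Black plastic knob, 36 mm across, 25 high. Bystander, loose: leave it alone. Origin on its underside or axis.
- tape: Roll of masking tape lying flat, 100 mm across, 24 high. Bystander, loose: leave it alone. Origin on its underside or axis.
- can: Steel can with paper label, 72 mm across, 110 high. Bystander, loose: leave it alone. Origin on its underside or axis.
- bottle: White plastic bottle with black cap, 56 mm across, 150 high. Bystander, loose: leave it alone. Origin on its underside or axis.
- bin: Grey open parts bin 110 x 150 x 60 mm. Bystander, loose: leave it alone. Origin on its underside or axis.
Things that resemble listed ones, but are neither listed nor needed, are in the scene too. What is shaped like the jig but yellow is not meant.

How it is judged:
On the way:
1. the square is picked up: its foot at least 20 mm above the bench, in the gripper (height (world z) of square above 0.02 m and contact force between the fingers and square above 1 N), for 0.2 s.
At the end, for the whole second after the job is handed in: Square gripped and at rest; upright within 0.025 rad of true; square within 0.025 rad of plumb and 0.05 rad of jig x; its heel within 3 mm (x) and 12 mm (y) of the pivot edge's middle, foot within 2.5 mm of the plate top; pressing on upright 2 to 40 N and on plate 1.5 to 40 N (value of joint upright below 0.025 rad and angle between square's own z axis and vertical below 0.025 rad and angle between the x axis of square and the x axis of jig, either way round below 0.05 rad and x of square in the frame of jig between -0.003 and 0.003 m and y of square in the frame of jig between -0.012 and 0.012 m and z of square in the frame of jig between 0.0095 and 0.0145 m and contact force between square and post between 2 and 40 N and contact force between square and plate between 1.5 and 40 N and contact force between the fingers and square above 2 N and linear speed of square below 0.02 m/s); the arm keeps its last pose, push and grip.
It fails at once if the gripper or arm touches the jig or its upright (contact force between any of the fingers, the arm and jig above 2 N).
It fails at once if another thing on the bench is shifted by more than 30 mm (distance of any of screwdriver, knob, tape, can, bottle, bin from where it was at the start of the episode above 0.03 m).
It also fails if it takes over 48 s, if anything falls off the work surface, if the arm or the gripper's body presses on something with over 40 N, if the wrist force passes 120 N, or if a joint passes its speed limit or range.

## Working session

There is one attempt and no reset: what is moved stays moved. The work goes in short steps, Python scripts to look and compute and a tool call to move; the robot and the scene stay as the last step left them, time stands still between calls to the robot, and variables do not carry over. Pictures are saved under pics/ and viewed, at most 10 in all, crops included, and the job is handed in when it is done.

Besides the shell and the picture viewer there is one more tool, called as name(argument=value, ...) on one line, values as JSON. move_arm: Moves the arm, as the interface text tells. Its arguments: {"type":"object","properties":{"motion":{"type":"string"}},"required":["motion"]}

```bash
mkdir -p pics; ls
cat > h.py <<'E'
import numpy as np, cv2
from workcell import robot, cams
def load(n):
    d=np.load(f'pics/{n}.npz'); return d
def snap(n,tag):
    c=cams.camera(n); np.savez(f'pics/{tag}.npz',**{k:np.array(v) for k,v in c.items()})
    cv2.imwrite(f'pics/{tag}.png',c['image'][:,:,::-1]); return c
def proj(d,P):
    return cv2.projectPoints(np.array(P,float).reshape(-1,3),d['rvec'],d['tvec'],d['intrinsics'],None)[0].reshape(-1,2)
def ray(d,uv):
    R=cv2.Rodrigues(d['rvec'])[0]; c=-R.T@d['tvec'].reshape(3)
    v=R.T@np.linalg.solve(d['intrinsics'],[uv[0],uv[1],1]); return c,v
def atz(d,uv,z):
    c,v=ray(d,uv); return c+v*(z-c[2])/v[2]
def tri(d1,u1,d2,u2):
    c1,v1=ray(d1,u1);c2,v2=ray(d2,u2)
    s=np.linalg.lstsq(np.c_[v1,-v2],c2-c1,rcond=None)[0]
    a,b=c1+s[0]*v1,c2+s[1]*v2; return (a+b)/2,np.linalg.norm(a-b)
E
python3 - <<'E'
from h import *
print({k:np.round(v,3).tolist() for k,v in robot.observe().items()})
for n in('scene','top'):
    c=snap(n,n); print(c['intrinsics'],ray(c,(320,240)))
E
```

```text
pics
{'time_s': 0.0, 'qpos': [-1.137, 0.239, -0.014, 1.319, 0.0, 1.571], 'qvel': [0.002, 0.001, -0.001, -0.001, 0.001, 0.001], 'effort': [0.0, -53.877, 34.645, 0.018, 0.0, -0.0], 'tool_pos': [0.22, -0.476, 0.231], 'eef_rot': [-3.067, -0.676, 0.0], 'force': [-0.948, -0.041, 0.11], 'moment': [0.026, -0.049, 0.031], 'gripper_force': 0.0, 'grip_width': 1.001}
[[624.23225506   0.         311.82033313]
 [  0.         624.23225506 241.2639659 ]
 [  0.           0.           1.        ]] (array([ 1.14874586, -1.00631307,  0.85752648]), array([-0.44624963,  0.70551026, -0.55071984]))
[[544.76905564   0.         316.52320607]
 [  0.         544.76905564 240.44611106]
 [  0.           0.           1.        ]] (array([0.37421377, 0.05040126, 1.22359953]), array([ 0.07617886, -0.00792734, -0.99708342]))
```

View pics/scene.png

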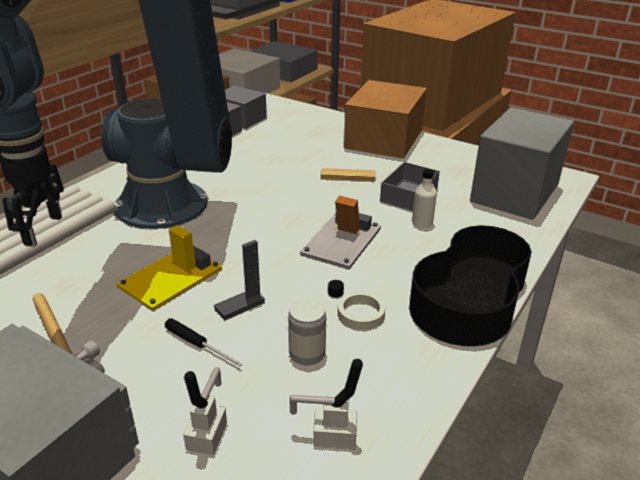

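View pics/top.png

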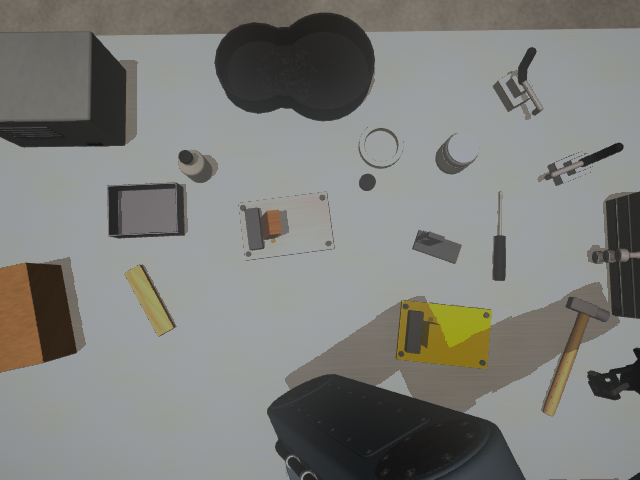

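The scene view shows the steel jig near (340,240), the orange upright at (346,214) and the dark square at (245,285). In the top view the jig is at (287,226), the upright at (272,223) and the square at (437,246). Next I'll enlarge these areas.

Run:
```python
from h import *
T=[('scene',205,225,80,100),('scene',295,190,93,80),('top',405,215,67,60),('top',232,185,107,80)]
t=[]
for n,x,y,w,h in T:
    im=cv2.imread(f'pics/{n}.png')[y:y+h,x:x+w]
    s=min(400/w,300/h); 
    im=cv2.resize(im,None,fx=s,fy=s,interpolation=cv2.INTER_CUBIC)
    for k in range(0,w,10):
        cv2.putText(im,str(x+k),(int((k+.5)*s)-8,8),0,.3,(0,0,255)); cv2.line(im,(int((k+.5)*s),10),(int((k+.5)*s),14),(0,0,255))
    for k in range(0,h,10):
        cv2.putText(im,str(y+k),(0,int((k+.5)*s)+3),0,.3,(0,0,255)); cv2.line(im,(20,int((k+.5)*s)),(24,int((k+.5)*s)),(0,0,255))
    o=np.zeros((300,400,3),np.uint8); o[:im.shape[0],:im.shape[1]]=im[:300,:400]; t.append(o); print(s)
cv2.imwrite('pics/m1.png',np.vstack([np.hstack(t[:2]),np.hstack(t[2:])]))
```

```text
3.0
3.75
5.0
3.7383177570093458
```

View pics/m1.png

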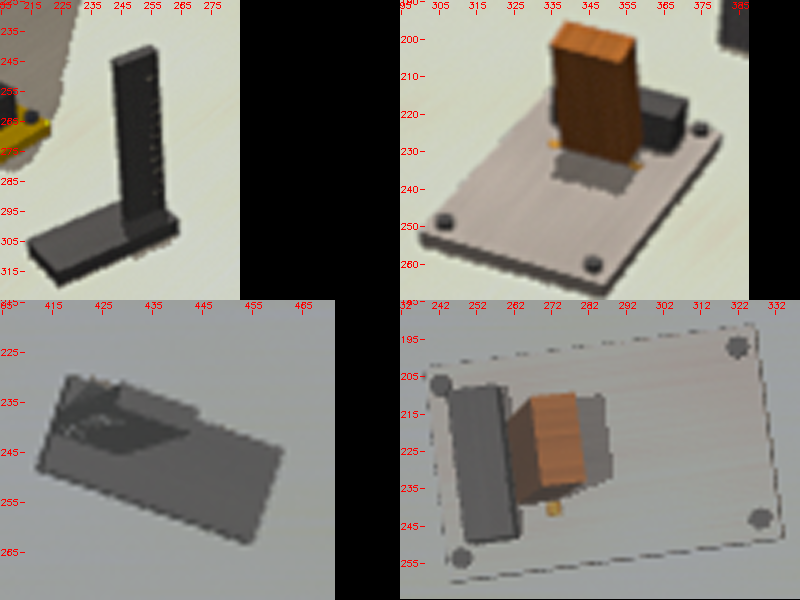

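Tile readings:
- **Square:** in the scene view the foot corners are near (214,306), (225,315) and (264,298), with the blade top near (242–257,240–247). In the top view the foot corners are near (461,244), (454,263) and (412,248).
- **Jig:** the plate corners and the upright's top edge are also clear.

Next I'll fit both poses.

```bash
cat > fit.py <<'E'
from h import *
from scipy.optimize import least_squares
S,T=load('scene'),load('top')
def px(X,Y,s,ox,oy,tx,ty): return [(X-tx)/s-.5+ox,(Y-ty)/s-.5+oy]
A=lambda X,Y:px(X,Y,3,205,225,0,0); B=lambda X,Y:px(X,Y,3.75,295,190,400,0)
C=lambda X,Y:px(X,Y,5,405,215,0,300); D=lambda X,Y:px(X,Y,3.7383,232,185,400,300)
sq=[(S,(-100,22,14),A(28,243)),(S,(-100,-22,14),A(60,272)),(S,(-100,-22,0),A(60,286)),(S,(0,-22,14),A(178,221)),(S,(0,-22,0),A(178,235)),
 (S,(-32,5,150),A(112,61)),(S,(0,-5,150),A(157,50)),
 (T,(-100,-22,14),C(283,450)),(T,(-100,22,14),C(250,545)),(T,(0,22,14),C(37,470)),(T,(0,-22,14),C(67,375)),(T,(-32,-5,150),C(198,410))]
jg=[(S,(-130,65,12),B(420,234)),(S,(-130,-65,12),B(605,284)),(S,(70,-65,12),B(720,132)),
 (T,(-130,-65,12),D(755,325)),(T,(-130,65,12),D(783,538)),(T,(70,65,12),D(450,582)),(T,(70,-65,12),D(430,366))]
po=[(S,(0,25,95),B(552,45)),(S,(0,-25,95),B(630,63)),(S,(25,25,95),B(567,22)),(S,(25,-25,95),B(637,38)),(S,(0,25,0),B(557,149)),(S,(0,-25,0),B(633,163)),
 (T,(0,-25,95),D(577,393)),(T,(0,25,95),D(585,484)),(T,(25,-25,95),D(530,397)),(T,(25,25,95),D(543,487))]
def pose(p,P):
    P=np.array(P,float)/1000; c,s=np.cos(p[3]),np.sin(p[3])
    return np.array([c*P[0]-s*P[1],s*P[0]+c*P[1],P[2]])+p[:3]
def lean(l,P):
    x,y,z=P; return (x*np.cos(l)-z*np.sin(l),y,x*np.sin(l)+z*np.cos(l)+12)
def resid(f,L): return lambda p: np.concatenate([proj(d,f(p,P))[0]-u for d,P,u in L])
def rs(p): return resid(pose,sq)(p)
def rj(p): return np.r_[resid(pose,jg)(p),resid(lambda p,P:pose(p,lean(p[4],P)),po)(p)]
def solve():
    a=least_squares(rs,[.37,-.2,0,1.2],loss='soft_l1'); b=least_squares(rj,[.4,.15,0,1.6,.2],loss='soft_l1')
    return a,b
if __name__=='__main__':
    a,b=solve()
    for r,f in((a,rs),(b,rj)): print(r.x.round(4)); print(f(r.x).reshape(-1,2).round(1).tolist())
    W=[]
    o={k:cv2.resize(cv2.imread(f'pics/{k}.png'),None,fx=4,fy=4,interpolation=cv2.INTER_CUBIC) for k in('scene','top')}
    def line(f,p,pts):
        for d,k in((S,'scene'),(T,'top')):
            q=np.array([proj(d,f(p,P))[0] for P in pts]); q=((q+.5)*4).astype(int)
            cv2.polylines(o[k],[q],True,(0,255,0) if f is pose else (255,255,0),1)
    for z in(0,14): line(pose,a.x,[(-100,-22,z),(-100,22,z),(0,22,z),(0,-22,z)])
    line(pose,a.x,[(-32,-5,150),(-32,5,150),(0,5,150),(0,-5,150)]); line(pose,a.x,[(-32,-5,150),(-32,-5,14),(0,-5,14),(0,-5,150)])
    line(pose,b.x,[(-130,-65,12),(-130,65,12),(70,65,12),(70,-65,12)])
    f=lambda p,P:pose(p,lean(p[4],P))
    line(f,b.x,[(0,-25,0),(0,25,0),(0,25,95),(0,-25,95)]); line(f,b.x,[(0,-25,95),(0,25,95),(25,25,95),(25,-25,95)])
    t=[o[k][4*y:4*y+300,4*x:4*x+400] for k,x,y in(('scene',200,235),('scene',298,192),('top',400,215),('top',237,190))]
    cv2.imwrite('pics/m2.png',np.vstack([np.hstack(t[:2]),np.hstack(t[2:])]))
E
python3 fit.py
```

```text
[ 0.4654 -0.1718 -0.0025  1.2238]
[[-0.3, -0.8], [-0.5, 0.4], [-0.0, 0.9], [0.6, -0.5], [0.8, -0.1], [-0.2, -0.3], [0.7, 0.5], [-0.2, 0.1], [0.3, -0.3], [0.3, 0.1], [0.4, 0.5], [-0.3, 0.3]]
[ 4.9760e-01  1.4620e-01 -7.0000e-04  1.6882e+00  2.3610e-01]
[[-0.5, -0.8], [-0.1, 0.4], [0.9, 0.2], [-0.0, -0.3], [0.2, -0.1], [0.2, -0.0], [-1.5, 0.3], [-0.5, -0.0], [-2.4, -0.0], [-0.3, -0.4], [-0.1, 0.0], [0.9, 0.1], [-1.2, 1.3], [-0.6, -0.2], [0.3, -0.7], [0.0, -0.1], [-0.4, -0.2]]
```

View pics/m2.png

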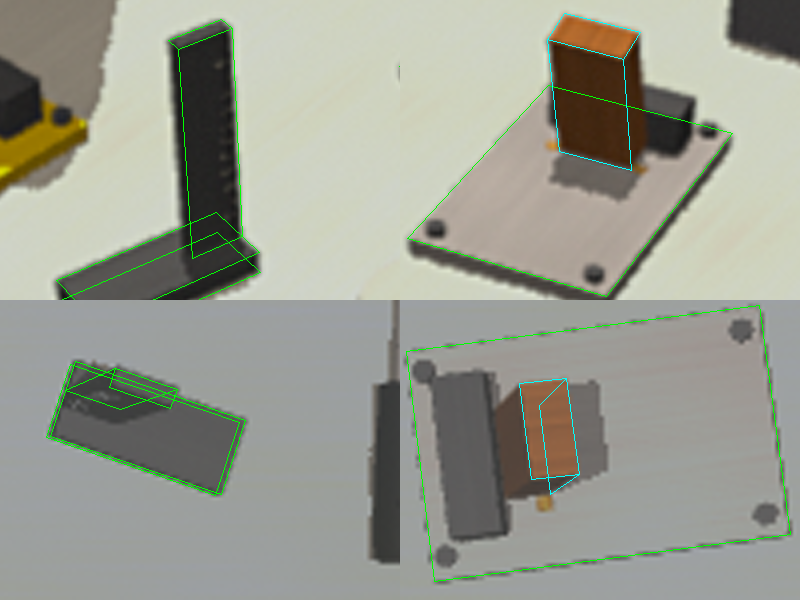

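The wireframes match both views: heights come out at -2.5 and -0.7 mm, the sizes fit and the lean is about 0.236 rad. Now I'll plan the grasp.

```bash
cat > plan.py <<'E'
from h import *
from fit import solve
a,b=solve(); sqp,jp=a.x,b.x
def cmd(target,yaw=None,branch=0):
    """target TCP world; yaw: square-x heading to align tool y perpendicular to; prints shift/turn units"""
    o=robot.observe(); R=cv2.Rodrigues(np.array(o['eef_rot'],float))[0]
    sh=R.T@(np.array(target)-o['tool_pos'])/.3
    t=0
    if yaw is not None:
        ty=R.T@np.array([-np.sin(yaw),np.cos(yaw),0]); t=np.arctan2(-ty[0],ty[1])/(np.pi/2)
    print('shift',sh.round(4),'turn',np.round([t,t-2,t+2],4),'tool',np.round(o['tool_pos'],4),'tilt',R[:,2].round(4),'q',np.round(o['qpos'],3))
def inf(p,x,y,z):
    c,s=np.cos(p[3]),np.sin(p[3]); return np.array([p[0]+c*x-s*y,p[1]+s*x+c*y,z])
E
python3 - <<'E'
from plan import *
cmd(inf(sqp,-.016,0,.235),sqp[3]); cmd(inf(sqp,-.016,0,.115),sqp[3]); cmd(inf(jp,-.076,0,.3),jp[3])
print(inf(sqp,-.016,0,.115),inf(jp,-.016,0,.117+.012))
E
```

```text
shift [ 1.1294 -0.5392 -0.0136] turn [ 1.497 -0.503  3.497] tool [ 0.2205 -0.4761  0.2307] tilt [-6.0e-04  1.2e-03 -1.0e+00] q [-1.137  0.239 -0.014  1.319 -0.     1.571]
shift [ 1.1295 -0.5387  0.3864] turn [ 1.497 -0.503  3.497] tool [ 0.2205 -0.4761  0.2307] tilt [-6.0e-04  1.2e-03 -1.0e+00] q [-1.137  0.239 -0.014  1.319 -0.     1.571]
shift [ 1.631  -1.2534 -0.2293] turn [ 1.2014 -0.7986  3.2014] tool [ 0.2205 -0.4761  0.2307] tilt [-6.0e-04  1.2e-03 -1.0e+00] q [-1.137  0.239 -0.014  1.319 -0.     1.571]
[ 0.45996673 -0.18685882  0.115     ] [0.49945997 0.13029068 0.129     ]
```

move_arm(motion="1 0.1 -0.05 -0.01 -0.05;1 0.2 -0.1 -0.01 -0.1;1 0.3 -0.15 -0.01 -0.15;1 0.4 -0.2 -0.01 -0.2;1 0.5 -0.25 -0.01 -0.26;1 0.6 -0.3 -0.01 -0.32;1 0.7 -0.35 -0.01 -0.38;1 0.8 -0.4 -0.01 -0.44;1 0.9 -0.45 -0.01 -0.503;1 1.0 -0.5 -0.01 -0.503;1 1.0 -0.54 -0.01 -0.503;1 1.0 -0.54 -0.01 -0.503")

```text
time_s: 1.1
tool_pos: [0.4245, -0.2009, 0.2339]
eef_rot: [-2.567, -1.808, 0.001]
force: [0.4, -0.6, 1.2]
grip_width: 1.001
gripper_force: 0.0
```

Run:
```python
from plan import *
cmd(inf(sqp,-.016,0,.235),sqp[3]); cmd(inf(sqp,-.016,0,.115),sqp[3])
```

```text
shift [ 0.0839  0.0954 -0.0038] turn [-1.9979e+00 -3.9979e+00  2.1000e-03] tool [ 0.4245 -0.2009  0.2339] tilt [-0.0015  0.0011 -1.    ] q [-0.442  0.144 -0.127  1.301  0.     1.472]
shift [0.0837 0.0961 0.3962] turn [-1.9979e+00 -3.9979e+00  2.1000e-03] tool [ 0.4245 -0.2009  0.2339] tilt [-0.0015  0.0011 -1.    ] q [-0.442  0.144 -0.127  1.301  0.     1.472]
```

move_arm(motion="1 0.04 0.05 0 0.002;1 0.084 0.096 0 0.002;1 0.084 0.096 0 0.002;1 0.084 0.096 0.05 0.002;1 0.084 0.096 0.1 0.002;1 0.084 0.096 0.15 0.002;1 0.084 0.096 0.2 0.002;1 0.084 0.096 0.25 0.002;1 0.084 0.096 0.3 0.002;1 0.084 0.096 0.35 0.002;1 0.084 0.096 0.395 0.002;1 0.084 0.096 0.395 0.002")

```text
time_s: 2.1
tool_pos: [0.4581, -0.1897, 0.1135]
eef_rot: [-2.573, -1.797, 0.004]
force: [-0.6, 0.4, -0.3]
grip_width: 1.004
gripper_force: 0.0
```

Run:
```python
from plan import *
cmd(inf(sqp,-.016,0,.115),sqp[3])
for n,x,y,t in(('scene',180,195,'s1'),('top',370,195,'t1')):
    snap(n,t)
t=[cv2.resize(cv2.imread(f'pics/{n}.png')[y:y+120,x:x+100],None,fx=4,fy=4,interpolation=cv2.INTER_CUBIC) for n,x,y in(('s1',190,210),('t1',390,185))]
cv2.imwrite('pics/m3.png',np.hstack(t))
```

```text
shift [ 0.0111  0.0026 -0.0051] turn [ 1.9972e+00 -2.8000e-03  3.9972e+00] tool [ 0.4581 -0.1897  0.1135] tilt [-0.0041  0.0014 -1.    ] q [-0.393  0.263 -0.296  1.016 -0.     1.53 ]
```

View pics/m3.png

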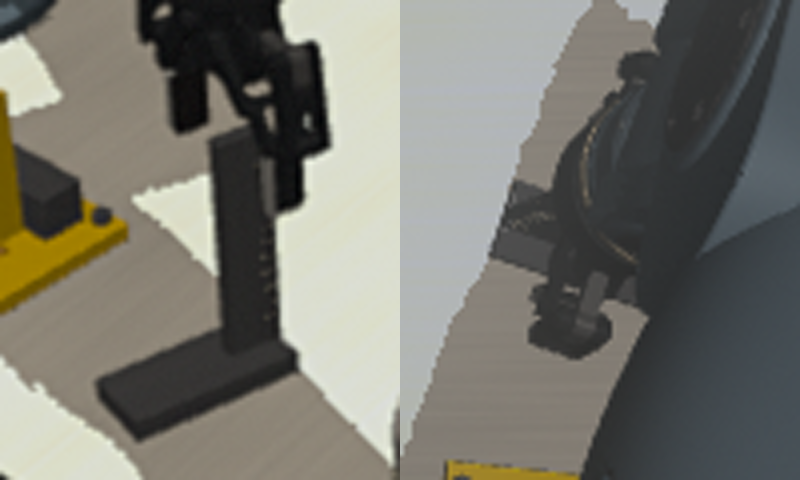

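The open fingers straddle the blade top: it sits between the pads at about (235,145) in the left tile. I'll correct by 3 mm, close and lift.

move_arm(motion="1 0.011 0.003 -0.005 0;1 0.011 0.003 -0.005 0;0 0.011 0.003 -0.005 0;0 0.011 0.003 -0.005 0;0 0.011 0.003 -0.005 0;0 0.011 0.003 -0.005 0;0 0.011 0.003 -0.005 0;0 0.011 0.003 -0.005 0;0 0.011 0.003 -0.005 0;0 0.011 0.003 -0.005 0;0 0.011 0.003 -0.005 0;0 0.011 0.003 -0.005 0")

```text
time_s: 3.2
tool_pos: [0.4626, -0.1865, 0.1174]
eef_rot: [2.574, 1.801, 0.001]
force: [0.7, 0.9, 2.5]
grip_width: 0.105
gripper_force: 59.2
```

Run:
```python
from plan import *
o=robot.observe();print(o['force'],o['grip_width'],o['gripper_force'])
cmd(inf(sqp,-.016,0,.115),sqp[3]);cmd(inf(jp,-.076,0,.115+.06),jp[3])
```

```text
[0.68138474 0.87012045 2.45431612] 0.1051870526784778 59.17015314102173
shift [-0.0041 -0.0078  0.008 ] turn [ 1.9981e+00 -1.9000e-03  3.9981e+00] tool [ 0.4626 -0.1865  0.1174] tilt [ 4.e-04  1.e-04 -1.e+00] q [-0.383  0.261 -0.288  1.022  0.     1.537]
shift [ 0.8556 -0.1564 -0.1918] turn [ 1.7025 -0.2975  3.7025] tool [ 0.4626 -0.1865  0.1174] tilt [ 4.e-04  1.e-04 -1.e+00] q [-0.383  0.261 -0.288  1.022  0.     1.537]
```

Gripped. I'll lift 60 mm and carry it to jig x = -60 mm.

move_arm(motion="0 0 0 -0.05 0;0 0 0 -0.1 0;0 0 0 -0.15 0;0 0 0 -0.19 0;0 0.08 -0.015 -0.192 -0.02;0 0.17 -0.03 -0.192 -0.05;0 0.27 -0.05 -0.192 -0.08;0 0.37 -0.07 -0.192 -0.12;0 0.47 -0.09 -0.192 -0.16;0 0.57 -0.11 -0.192 -0.2;0 0.66 -0.125 -0.192 -0.24;0 0.74 -0.14 -0.192 -0.28")

```text
time_s: 4.2
tool_pos: [0.4986, 0.0381, 0.1743]
eef_rot: [-2.115, -2.322, 0.001]
force: [0.7, -0.5, -4.3]
grip_width: 0.106
gripper_force: 58.9
```

Run:
```python
from plan import *
o=robot.observe();print(o['force'],o['grip_width'],o['gripper_force'])
cmd(inf(jp,-.076,0,.115+.06),jp[3])
```

```text
[ 0.74152416 -0.52134003 -4.34947645] 0.10628681522445912 58.90339493751526
shift [ 0.1058  0.0363 -0.0024] turn [ 1.9847 -0.0153  3.9847] tool [0.4986 0.0381 0.1743] tilt [-0.0014  0.     -1.    ] q [ 0.076  0.223 -0.182  1.166  0.     1.553]
```

move_arm(motion="0 0.05 0.02 0 -0.007;0 0.1 0.036 0 -0.015;0 0.106 0.036 0 -0.015;0 0.106 0.036 0 -0.015;0 0.106 0.036 0 -0.015;0 0.106 0.036 0 -0.015")

```text
time_s: 4.7
tool_pos: [0.5066, 0.0683, 0.1746]
eef_rot: [-2.093, -2.343, 0.001]
force: [0.2, -0.1, -4.5]
grip_width: 0.106
gripper_force: 58.9
```

Run:
```python
from plan import *
cmd(inf(jp,-.076,0,.115+.06),jp[3])
for n,t in(('scene','s2'),('top','t2')): snap(n,t)
o=robot.observe()
ex=jp.copy(); ex[:2]=inf(jp,-.06,0,0)[:2]
ts=[]
for n,t,cz in(('scene','s2',.07),('top','t2',.05)):
    d=load(t); u=proj(d,inf(ex,-.03,0,cz))[0]; x,y=int(u[0])-50,int(u[1])-75
    x=max(0,x);y=max(0,y);print(t,x,y)
    im=cv2.resize(cv2.imread(f'pics/{t}.png')[y:y+150,x:x+100],None,fx=4,fy=4,interpolation=cv2.INTER_CUBIC)
    for k in range(0,150,10):
        if k<100:cv2.putText(im,str(x+k),(k*4-6,8),0,.3,(0,0,255)); cv2.line(im,(k*4+2,10),(k*4+2,14),(0,0,255))
        cv2.putText(im,str(y+k),(0,k*4+5),0,.3,(0,0,255))
    ts.append(im)
cv2.imwrite('pics/m4.png',np.hstack(ts))
```

```text
shift [ 0.0079  0.0007 -0.0012] turn [ 1.9969e+00 -3.1000e-03  3.9969e+00] tool [0.5066 0.0683 0.1746] tilt [-9.e-04 -3.e-04 -1.e+00] q [ 0.134  0.241 -0.157  1.173 -0.     1.592]
s2 281 154
t2 262 144
```

View pics/m4.png

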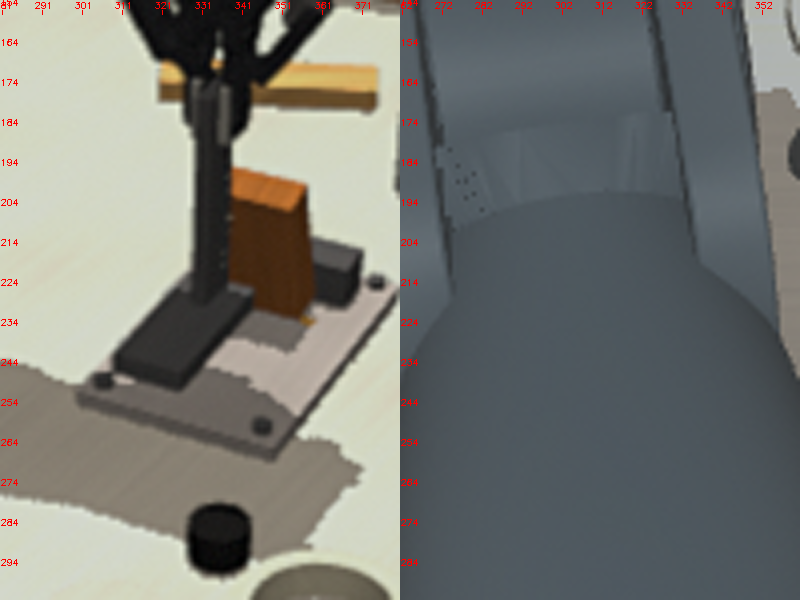

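The scene view shows the square hanging in the gripper over the plate, with foot corners near (309,243), (326,248) and (344,227). The top view is hidden by the arm. I'll fit the in-hand pose from the scene view, using the tool pose as a weak prior.

```bash
cat > hand.py <<'E'
from plan import *
from scipy.optimize import least_squares
from scipy.spatial.transform import Rotation as Ro
def inhand(d,pts,tool,yaw):
    """p: x,y,z offsets (m), yaw, pitch, roll of square relative to nominal"""
    base=np.array(tool)+[0,0,-.117]
    c,s=np.cos(yaw),np.sin(yaw); base+=[.016*c,.016*s,0]
    def f(p,P):
        R=Ro.from_euler('ZYX',[yaw+p[3],p[4],p[5]])
        return base+[c*p[0]-s*p[1],s*p[0]+c*p[1],p[2]]+R.apply(np.array(P)/1000)
    def r(p): return np.r_[np.concatenate([proj(d,f(p,P))[0]-u for P,u in pts])/.5,p/[.003,.003,.003,.02,.02,.02]]
    q=least_squares(r,np.zeros(6),loss='soft_l1')
    print('offset mm',(q.x[:3]*1e3).round(2),'yaw pitch roll',q.x[3:].round(4))
    print('nominal res',(r(np.zeros(6))[:-6]*.5).reshape(-1,2).round(1).tolist()); print('res',(q.fun[:-6]*.5).reshape(-1,2).round(1).tolist())
    o=base+[c*q.x[0]-s*q.x[1],s*q.x[0]+c*q.x[1],q.x[2]]
    v=o[:2]-jp[:2]; C,S=np.cos(jp[3]),np.sin(jp[3]); print('square in jig',np.round([C*v[0]+S*v[1],-S*v[0]+C*v[1],o[2]],4),'yaw err',yaw+q.x[3]-jp[3])
    return q.x
E
python3 - <<'E'
from hand import *
d=load('s2'); o=robot.observe(); R=cv2.Rodrigues(np.array(o['eef_rot'],float))[0]
ty=R[:,1]; yaw=np.arctan2(-ty[0],ty[1]); yaw+=np.pi*round((jp[3]-yaw)/np.pi)
L=[((-100,22,14),(113,357)),((-100,-22,14),(181,378)),((-100,-22,0),(183,391)),((-100,22,0),(116,371)),((0,-22,14),(253,292)),((0,-22,0),(253,303)),((-32,5,14),(192,298)),((-32,-5,14),(199,303)),((-32,5,150),(193,82))]
inhand(d,[(P,np.array(u)/4-.5+[281,154]) for P,u in L],o['tool_pos'],yaw)
E
```

```text
offset mm [-0.74  2.27  1.23] yaw pitch roll [ 0.016  -0.0113 -0.0037]
nominal res [[0.5, -1.6], [0.8, -1.8], [0.2, 0.0], [-0.3, 0.0], [1.2, -1.3], [1.0, 1.0], [0.4, 0.8], [2.5, 0.6], [1.4, 3.3]]
res [[-0.1, -1.4], [0.4, -1.9], [-0.1, -0.0], [-0.8, 0.2], [0.3, -1.9], [0.1, 0.3], [-0.5, 0.5], [1.6, 0.3], [-0.0, 3.2]]
square in jig [-0.0632  0.0022  0.0591] yaw err 0.010831157232474187
```

Run:
```python
from plan import *
for x in(-.076,-.046,-.016):cmd(inf(jp,x,0,.1315),jp[3])
```

```text
shift [ 0.0081 -0.      0.1446] turn [ 1.9967e+00 -3.3000e-03  3.9967e+00] tool [0.5068 0.0683 0.1749] tilt [-3.e-04 -1.e-04 -1.e+00] q [ 0.134  0.241 -0.157  1.173 -0.     1.593]
shift [ 0.1081 -0.0006  0.1446] turn [ 1.9967e+00 -3.3000e-03  3.9967e+00] tool [0.5068 0.0683 0.1749] tilt [-3.e-04 -1.e-04 -1.e+00] q [ 0.134  0.241 -0.157  1.173 -0.     1.593]
shift [ 0.2081 -0.0011  0.1446] turn [ 1.9967e+00 -3.3000e-03  3.9967e+00] tool [0.5068 0.0683 0.1749] tilt [-3.e-04 -1.e-04 -1.e+00] q [ 0.134  0.241 -0.157  1.173 -0.     1.593]
```

move_arm(motion="0 0 0 0.03 -0.003;0 0 0 0.06 -0.003;0 0 0 0.09 -0.003;0 0 0 0.115 -0.003;0 0 0 0.13 -0.003;0 0 0 0.14 -0.003;0 0 0 0.14 -0.003;0 0 0 0.14 -0.003;0 0 0 0.14 -0.003")

```text
time_s: 5.55
tool_pos: [0.5072, 0.0691, 0.1332]
eef_rot: [2.086, 2.349, 0.001]
force: [-0.8, 0.2, -4.7]
grip_width: 0.106
gripper_force: 58.9
```

Run:
```python
from plan import *
for x in(-.076,-.046,-.016):cmd(inf(jp,x,0,.1315),jp[3])
print(robot.observe()['force'])
```

```text
shift [ 0.0056 -0.0018  0.0057] turn [-1.9996e+00 -3.9996e+00  4.0000e-04] tool [0.5072 0.0691 0.1332] tilt [ 5.e-04  2.e-04 -1.e+00] q [ 0.135  0.269 -0.231  1.07   0.     1.588]
shift [ 0.1056 -0.0017  0.0058] turn [-1.9996e+00 -3.9996e+00  4.0000e-04] tool [0.5072 0.0691 0.1332] tilt [ 5.e-04  2.e-04 -1.e+00] q [ 0.135  0.269 -0.231  1.07   0.     1.588]
shift [ 0.2056 -0.0017  0.0058] turn [-1.9996e+00 -3.9996e+00  4.0000e-04] tool [0.5072 0.0691 0.1332] tilt [ 5.e-04  2.e-04 -1.e+00] q [ 0.135  0.269 -0.231  1.07   0.     1.588]
[-0.75062746  0.24333385 -4.66540442]
```

move_arm(motion="0 0.015 -0.001 0.005 0;0 0.03 -0.002 0.005 0;0 0.045 -0.002 0.005 0;0 0.06 -0.002 0.005 0;0 0.075 -0.002 0.005 0;0 0.09 -0.002 0.005 0;0 0.105 -0.002 0.005 0;0 0.12 -0.002 0.005 0;0 0.135 -0.002 0.005 0;0 0.15 -0.002 0.005 0;0 0.165 -0.002 0.005 0;0 0.165 -0.002 0.005 0")

```text
time_s: 6.55
tool_pos: [0.5006, 0.1187, 0.1315]
eef_rot: [2.086, 2.349, 0.0]
force: [0.3, -0.0, -4.2]
grip_width: 0.103
gripper_force: 58.9
```

Run:
```python
from plan import *
for x in(-.016,):cmd(inf(jp,x,0,.1315),jp[3])
print(robot.observe()['force'])
```

```text
shift [0.0387 0.0009 0.    ] turn [-1.9994e+00 -3.9994e+00  6.0000e-04] tool [0.5006 0.1187 0.1315] tilt [ 2.e-04  1.e-04 -1.e+00] q [ 0.233  0.274 -0.228  1.068  0.     1.685]
[ 0.25336676 -0.0131074  -4.18240992]
```

move_arm(motion="0 0.006 0.001 0 0;0 0.012 0.001 0 0;0 0.018 0.001 0 0;0 0.024 0.001 0 0;0 0.03 0.001 0 0;0 0.03 0.001 0 0;0 0.03 0.001 0 0")

```text
time_s: 7.13
tool_pos: [0.4999, 0.1272, 0.1315]
eef_rot: [-2.086, -2.349, -0.0]
force: [0.8, -3.4, -1.8]
grip_width: 0.106
gripper_force: 59.2
```

Run:
```python
from plan import *
for x in(-.016,):cmd(inf(jp,x,0,.1315),jp[3])
print(robot.observe()['force'])
snap('scene','s3')
im=cv2.imread('pics/s3.png')[150:300,285:405]
cv2.imwrite('pics/m5.png',cv2.resize(im,None,fx=4,fy=4,interpolation=cv2.INTER_CUBIC))
```

```text
shift [ 0.0103 -0.0001 -0.0002] turn [-1.9995e+00 -3.9995e+00  5.0000e-04] tool [0.4999 0.1272 0.1315] tilt [ 1.e-04  3.e-04 -1.e+00] q [ 0.249  0.277 -0.225  1.069  0.     1.702]
[ 0.81926436 -3.44697342 -1.7923422 ]
```

View pics/m5.png

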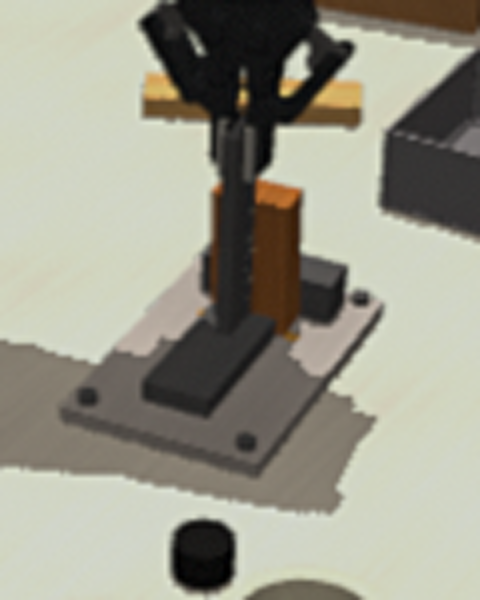

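The picture shows the back against the nearly upright post, with the gripper clear above it at about (240,150) in the crop. I'll continue in sub-millimetre steps.

move_arm(motion="0 0.003 0 0 0;0 0.006 0 0 0;0 0.009 0 0 0;0 0.009 0 0 0;0 0.009 0 0 0")

```text
time_s: 7.6
tool_pos: [0.4996, 0.1298, 0.1315]
eef_rot: [2.086, 2.349, 0.0]
force: [0.6, -3.9, -0.6]
grip_width: 0.108
gripper_force: 59.3
```

move_arm(motion="0 0.003 0 0 0;0 0.005 0 0 0;0 0.005 0 0 0;0 0.005 0 0 0")

```text
time_s: 7.93
tool_pos: [0.4993, 0.1313, 0.1314]
eef_rot: [-2.086, -2.349, -0.0]
force: [0.8, -3.8, -0.8]
grip_width: 0.107
gripper_force: 59.4
```

move_arm(motion="0 0.003 0 0 0;0 0.005 0 0 0;0 0.005 0 0 0;0 0.005 0 0 0")

```text
time_s: 8.27
tool_pos: [0.4992, 0.1328, 0.1314]
eef_rot: [2.086, 2.349, 0.0]
force: [0.5, -4.0, -1.1]
grip_width: 0.101
gripper_force: 59.4
```

move_arm(motion="0 0.003 0 0 0;0 0.003 0 0 0;0 0.003 0 0 0")

```text
time_s: 8.52
tool_pos: [0.4991, 0.133, 0.1315]
eef_rot: [2.086, 2.347, -0.001]
force: [1.6, -7.9, -0.1]
grip_width: 0.107
gripper_force: 59.5
```

Push force jumped to 8 N, so the stop is reached. Now I'll press down gently.

move_arm(motion="0 0 0 0.002 0;0 0 0 0.004 0;0 0 0 0.005 0;0 0 0 0.005 0;0 0 0 0.005 0")

```text
time_s: 8.93
tool_pos: [0.4991, 0.133, 0.13]
eef_rot: [2.086, 2.347, -0.001]
force: [0.7, -7.9, -0.3]
grip_width: 0.104
gripper_force: 59.6
```

move_arm(motion="0 0 0 0.001 0;0 0 0 0.002 0;0 0 0 0.002 0;0 0 0 0.002 0")

```text
time_s: 9.27
tool_pos: [0.4992, 0.133, 0.1295]
eef_rot: [2.086, 2.347, -0.001]
force: [1.4, -8.0, 1.0]
grip_width: 0.108
gripper_force: 59.8
```

move_arm(motion="0 0 0 0.001 0;0 0 0 0.002 0;0 0 0 0.002 0;0 0 0 0.002 0")

```text
time_s: 9.6
tool_pos: [0.4992, 0.133, 0.1295]
eef_rot: [2.086, 2.347, -0.0]
force: [-0.7, -9.1, 6.7]
grip_width: 0.111
gripper_force: 60.7
```

move_arm(motion="0 0 0 0.001 0;0 0 0 0.002 0;0 0 0 0.002 0;0 0 0 0.002 0")

```text
time_s: 9.93
tool_pos: [0.4993, 0.133, 0.1294]
eef_rot: [2.086, 2.347, 0.001]
force: [-2.3, -9.2, 13.7]
grip_width: 0.105
gripper_force: 61.7
```

Plate contact is at TCP z = 0.1294 m, as predicted. Next I'll check the fit with an overlay of the home pose.

Run:
```python
from plan import *
from fit import pose,lean
cmd(inf(jp,-.016,0,.1294),jp[3])
o=robot.observe(); print(o['force'],o['moment'])
d=snap('scene','s4'); snap('top','t4')
im=cv2.imread('pics/s4.png'); big=cv2.resize(im[150:270,290:390],None,fx=5,fy=5,interpolation=cv2.INTER_CUBIC); raw=big.copy()[:, :]
h=jp.copy()[:4]; h[2]+=.012
def line(f,pts,col,c=False):
    q=np.array([proj(d,f(P))[0] for P in pts]); cv2.polylines(big,[((q+.5-[290,150])*5).astype(int)],c,col,1)
s=lambda P:pose(h,P)
line(s,[(-100,22,0),(-100,-22,0),(0,-22,0),(0,-22,14),(-100,-22,14),(-100,22,14)],(0,255,0))
line(s,[(-32,5,14),(-32,5,120)],(0,255,0)); line(s,[(0,-5,14),(0,-5,120)],(0,255,0))
p=lambda P:pose(jp,lean(0,P))
line(p,[(0,-25,0),(0,-25,95),(25,-25,95),(25,-25,0)],(255,255,0))
cv2.imwrite('pics/m6.png',cv2.resize(np.hstack([raw,big]),(800,480)))
```

```text
shift [-0.0091 -0.0006  0.0001] turn [-1.9999e+00 -3.9999e+00  1.0000e-04] tool [0.4993 0.133  0.1294] tilt [ 1.6e-03 -9.0e-04 -1.0e+00] q [ 2.610e-01  2.790e-01 -2.280e-01  1.063e+00 -1.000e-03  1.714e+00]
[-2.32260856 -9.17193098 13.73065797] [-2.04653869  0.53515354 -0.00672986]
```

View pics/m6.png

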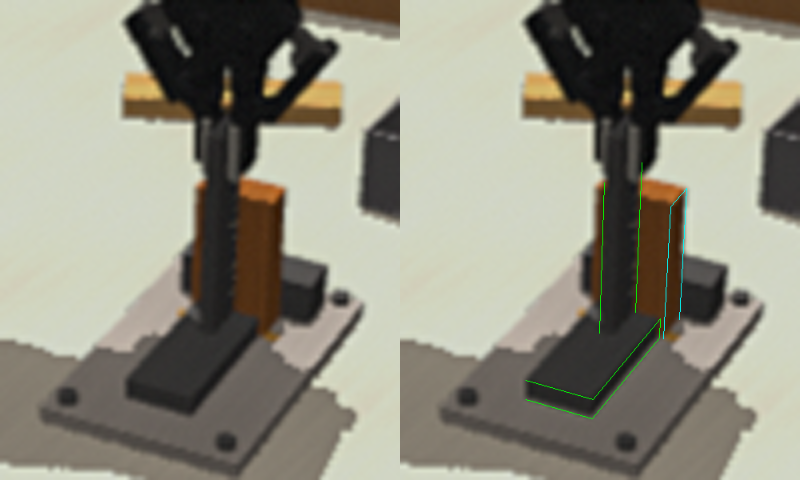

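The overlay agrees to about 1 px (heel corner (354,229), toe corner (338,253)). Plumb to 0.025 rad needs a finer check, so I'll measure the blade edges sub-pixel.

```bash
cat > edge.py <<'E'
from plan import *
from fit import pose
from scipy.spatial.transform import Rotation as Ro
def measure(tag,origin,yaw,zr=(30,108)):
    d=load(tag); r=d['image'][:,:,0].astype(float)
    def P(pt,pitch): return proj(d,np.array(origin)+Ro.from_euler('ZY',[yaw,pitch]).apply(np.array(pt)/1000))[0]
    out={}
    for nm,x,y,sg in(('left',-32,5,-1),('right',0,-5,1)):
        rows=[]
        v0,v1=P((x,y,zr[1]),0)[1],P((x,y,zr[0]),0)[1]
        a,b=P((x,y,zr[1]),0),P((x,y,zr[0]),0)
        for v in range(int(np.ceil(v0)),int(v1)):
            u=a[0]+(b[0]-a[0])*(v-a[1])/(b[1]-a[1]); k=np.arange(int(u)-4,int(u)+6); g=sg*np.diff(r[v,k]); i=int(g.argmax())
            if 0<i<len(g)-1 and g[i]>15:
                w=np.clip(g[i-1:i+2],0,None); rows.append((v,k[i]+.5+(w@[-1,0,1])/w.sum()))
        rows=np.array(rows); 
        m=np.ones(len(rows),bool)
        for _ in range(4):
            c=np.polyfit(rows[m,0],rows[m,1],1); e=rows[:,1]-np.polyval(c,rows[:,0]); m=abs(e)<max(.4,2*np.median(abs(e)))
        f=lambda p:(lambda a,b:(a[0]-b[0])/(a[1]-b[1]))(P((x,y,zr[1]),p),P((x,y,zr[0]),p))
        s=(f(.02)-f(-.02))/.04
        mid=(a[1]+b[1])/2; print(tag,nm,'n',m.sum(),'slope',c[0].round(4),'pred',f(0).round(4),'pitch(rad)',round((c[0]-f(0))/s,4),'rms',e[m].std().round(2),'du mid',(np.polyval(c,mid)-(a[0]+b[0])/2).round(2))
if __name__=='__main__':
    measure('scene',[*sqp[:2],0],sqp[3],(30,140))
    measure('s2',[*inf(jp,-.0625,0,0)[:2],.0575],jp[3])
    measure('s4',[*jp[:2],.012],jp[3])
E
python3 edge.py
```

```text
scene left n 42 slope 0.0669 pred 0.0682 pitch(rad) 0.0012 rms 0.09 du mid 0.06
scene right n 41 slope 0.0522 pred 0.0511 pitch(rad) -0.001 rms 0.11 du mid -0.38
s2 left n 28 slope -0.0323 pred -0.0244 pitch(rad) 0.016 rms 0.08 du mid -0.53
s2 right n 23 slope -0.0324 pred -0.0342 pitch(rad) -0.0037 rms 0.13 du mid -0.89
s4 left n 11 slope -0.0367 pred -0.0355 pitch(rad) 0.0026 rms 0.13 du mid -2.05
s4 right n 22 slope -0.052 pred -0.0447 pitch(rad) 0.016 rms 0.17 du mid -0.43
```

Pitch reads between 0.003 and 0.016 rad. To check that the foot is flat, I'll change the press slightly and see where the plate force acts, from the change in moment.

move_arm(motion="0 0 0 -0.001 0;0 0 0 -0.002 0;0 0 0 -0.002 0;0 0 0 -0.002 0")

```text
time_s: 10.37
tool_pos: [0.4992, 0.133, 0.1295]
eef_rot: [2.086, 2.347, -0.0]
force: [-1.2, -9.0, 7.9]
grip_width: 0.111
gripper_force: 60.6
```

```bash
python3 -c "
from h import *
o=robot.observe();print(o['force'],o['moment'],o['tool_pos'],cv2.Rodrigues(np.array(o['eef_rot']))[0][:,2])"
```

```text
[-1.22892747 -9.02392794  7.91626753] [-1.85536178e+00  2.08575433e-01  1.19098977e-03] [0.49922884 0.13300423 0.12947597] [ 0.00101909 -0.00107674 -0.9999989 ]
```

move_arm(motion="0 0 0 0.001 0;0 0 0 0.003 0;0 0 0 0.003 0;0 0 0 0.003 0")

```text
time_s: 10.7
tool_pos: [0.4994, 0.133, 0.1294]
eef_rot: [2.086, 2.347, 0.001]
force: [-2.6, -10.3, 16.4]
grip_width: 0.108
gripper_force: 62.1
```

```bash
python3 -c "
from h import *
o=robot.observe();print(o['force'],o['moment'],o['tool_pos'],cv2.Rodrigues(np.array(o['eef_rot']))[0][:,2])"
```

```text
[ -2.58179143 -10.2767694   16.44954722] [-2.07821574  0.77299868  0.01179028] [0.49938188 0.13301087 0.1294333 ] [ 1.92966749e-03 -8.50938000e-04 -9.99997776e-01]
```

The press acts near the heel, which suggests a slight toe-up pitch. A bit more press will level it, then I'll ease the push slightly.

move_arm(motion="0 0 0 0.001 0;0 0 0 0.003 0;0 0 0 0.003 0;0 -0.001 0 0.003 0;0 -0.002 0 0.003 0;0 -0.002 0 0.003 0;0 -0.002 0 0.003 0")

```text
time_s: 11.28
tool_pos: [0.4996, 0.1329, 0.1294]
eef_rot: [2.085, 2.347, 0.003]
force: [-6.1, -7.7, 24.5]
grip_width: 0.11
gripper_force: 63.1
```

Run:
```python
from edge import *
o=robot.observe();print(o['force'],o['moment'],o['tool_pos'],cv2.Rodrigues(np.array(o['eef_rot']))[0][:,2])
snap('scene','s5')
for t in('s4','s5'): measure(t,[*jp[:2],.012],jp[3],(18,92))
```

```text
[-6.05718819 -7.74602452 24.49952713] [-1.7467303   1.46504135  0.05705083] [0.49957773 0.13291031 0.12939001] [ 2.76736023e-03  3.53057512e-04 -9.99996109e-01]
s4 left n 9 slope -0.066 pred -0.0355 pitch(rad) 0.0639 rms 0.43 du mid -2.46
s4 right n 21 slope -0.0459 pred -0.0447 pitch(rad) 0.0027 rms 0.22 du mid -0.51
s5 left n 9 slope -0.0664 pred -0.0355 pitch(rad) 0.0648 rms 0.44 du mid -2.48
s5 right n 21 slope -0.0464 pred -0.0447 pitch(rad) 0.0037 rms 0.22 du mid -0.47
```

The moment change now puts the added load towards the toe, so the foot is flat. I'll ease the press a touch and let it settle.

move_arm(motion="0 0 0 -0.001 0;0 0 0 -0.001 0;0 0 0 -0.001 0;0 0 0 -0.001 0;0 0 0 -0.001 0;0 0 0 -0.001 0")

```text
time_s: 11.83
tool_pos: [0.4995, 0.1329, 0.1294]
eef_rot: [2.086, 2.347, 0.003]
force: [-3.6, -7.3, 21.8]
grip_width: 0.105
gripper_force: 62.6
```

Run:
```python
from edge import *
o=robot.observe();print(o['force'],o['moment'],o['tool_pos'])
snap('scene','s6'); measure('s6',[*jp[:2],.012],jp[3])
im=cv2.imread('pics/s6.png')[165:265,295:385]
cv2.imwrite('pics/m7.png',cv2.resize(im,None,fx=6,fy=6,interpolation=cv2.INTER_CUBIC))
```

```text
[-3.5927436  -7.31343415 21.82949518] [-1.6665486   1.29283177  0.02144233] [0.49953672 0.13292802 0.12941919]
s6 left n 11 slope -0.0377 pred -0.0355 pitch(rad) 0.0045 rms 0.13 du mid -2.07
s6 right n 23 slope -0.0543 pred -0.0447 pitch(rad) 0.0209 rms 0.19 du mid -0.45
```

View pics/m7.png

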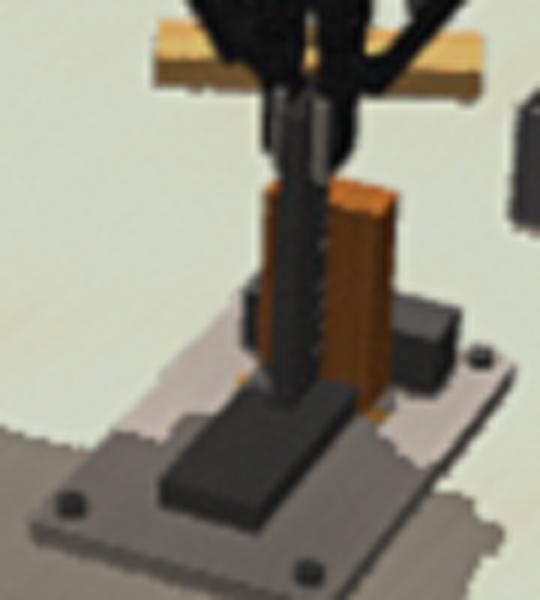

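The foot corners at (354,228), (338,253) and (321,249) all match the home pose with the same ~0.8 px offset at heel and toe. That means the foot is flat and at home, and the post is upright with steady forces. I'm handing in.

```bash
python3 -c "
from workcell import robot
print(robot.hand_in())"
```

```text
the job is handed in; nothing more can be done
None
```

I handed the job in at about 11.9 s of the 48 s allowed, with the square still gripped: foot on the plate, back pushing the upright at its stop, wrist force about 22 N down and 7 N sideways. Plumb was the least certain: foot corners fit home within about 1 px, but blade-edge readings gave 0.005 to 0.021 rad (limit 0.025), and the hand-in returned no verdict.

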